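Set up an ammonite for its record photograph

TASK

Set the ammonite up for its record photograph on the grey photo board: the cork ring in the middle of the board, the ammonite lying coil up and centred on top of the ring, the scale bar centred in front of the ring (towards the robot) and parallel to the board's front edge, the colour card beside the ring on the side where the LED lamp stands, and the white reflector beside the ring on the other side. Card and reflector stand level with the ring, their long sides running front to back along the board; leave a gap of about 3 cm between the ring and each of the three pieces around it. Set the ammonite down gently without dropping it, and do not knock over the little amber bottle.

Things in the scene. Friction and masses are not known exactly. Their poses are not given: they have to be found in the camera images.
- board: Fixed matt dark-grey photo board with a fine printed grid and a lighter cross at its middle, 240 (x) x 260 (y) mm, 10 mm thick. Origin: underside centre, on the bench top; +x points to its back edge (away from the robot), +y to its left as the robot sees it, +z up; its top face is at z = +10 mm. Its place varies and it is turned by up to about 10 degrees.
- lamp: Fixed LED panel lamp, 180 mm tall: black round base (radius 52 mm), thin neck, black panel 110 mm wide, white face to the robot. It stands at the left or right back corner of the board, a wooden burr block at the other. Origin: on the bench in front of the lamp, 90 mm from the base's centre towards the robot; +x points from there to the base, z up. The panel starts 50 mm behind it.
- cork_ring: Loose brown cork ring, outer diameter 60 mm, hole 30 mm, 24 mm high, lying flat. Origin: centre of its underside; z is its axis, up. Grasp across the outside.
- ammonite: Loose brown ribbed spiral fossil shell, a flat round disc 54 mm in diameter (upright rim from 5 to 13 mm height, underside flat over 42 mm diameter), body 17 mm thick, about 20 mm with the raised coil on top, which is the face to keep up. Origin: centre of its underside; z up through the coil. Grasp across the rim.
- scale_bar: Loose black-and-white chequered scale bar, 100 mm long (its y axis), 18 mm wide (x), 10 mm high (z). Origin: centre of its underside. Either end may point either way.
- colour_card: Loose colour reference in a black hard case with twelve colour patches on top, 60 mm long (its x axis), 42 mm wide (y), 12 mm high (z). Origin: centre of its underside. Either end may point either way.
- reflector: Loose white reflector panel standing upright in a wooden foot: foot 90 mm long (its x axis), 34 mm wide (y), 14 mm high; the panel, 84 mm long and 8 mm thick, stands along the middle of the foot up to z = 60 mm. Origin: centre of the underside of the foot; z up. Grasp the panel across its thickness from above. Both faces are alike, and it may stand either way round.
- bottle: Small loose amber glass bottle with a black cap, 38 mm in diameter, 62 mm tall, standing upright among the other things; a bystander that must stay standing. Origin: centre of its underside; z up.
Not all that is in view belongs to the job. What is meant by the ammonite is not green, and is the smaller of those in its own colour. Leave any turquoise look-alike of the reflector alone.

How it is judged (in metres and radians):
At the end, for the whole second after the job is handed in: At rest on the board, upright: ring within 14 mm of its centre, ammonite within 10 mm of the ring's axis, coil up; scale bar in front, colour card on the lamp's side, reflector opposite, each 15 to 47 mm from the ring, within 18 mm of the board's centre line and 10 degrees of square (horizontal distance between cork_ring and board below 0.014 m and z of cork_ring in the frame of board between 0.006 and 0.015 m and angle between each of cork_ring, ammonite, scale_bar, colour_card, reflector's own z axis and vertical below 0.12 rad and linear speed of each of cork_ring, ammonite, scale_bar, colour_card, reflector below 0.02 m/s and angular speed of each of cork_ring, ammonite, scale_bar, colour_card, reflector below 0.2 rad/s and horizontal distance between ammonite and cork_ring below 0.01 m and z of ammonite in the frame of board between 0.029 and 0.039 m and z of ammonite in the frame of cork_ring between 0.021 and 0.028 m and y of scale_bar in the frame of board between -0.018 and 0.018 m and x of scale_bar in the frame of board below -0.045 m and horizontal distance between scale_bar and cork_ring between 0.054 and 0.086 m and angle between the y axis of scale_bar and the y axis of board, either way round below 0.17 rad and z of scale_bar in the frame of board between 0.006 and 0.015 m and x of colour_card in the frame of board between -0.018 and 0.018 m and horizontal distance between colour_card and cork_ring between 0.066 and 0.098 m and angle between the x axis of each of colour_card, reflector and the x axis of board, either way round below 0.17 rad and z of colour_card in the frame of board between 0.006 and 0.015 m and x of reflector in the frame of board between -0.018 and 0.018 m and horizontal distance between reflector and cork_ring between 0.062 and 0.094 m and z of reflector in the frame of board between 0.006 and 0.015 m and ((y of lamp in the frame of board above 0 m and y of colour_card in the frame of board between 0.05 and 0.12 m and y of reflector in the frame of board between -0.12 and -0.05 m) or (y of lamp in the frame of board below 0 m and y of colour_card in the frame of board between -0.12 and -0.05 m and y of reflector in the frame of board between 0.05 and 0.12 m))); the robot touches nothing.
It fails at once if the amber bottle is knocked over (tilted by more than 30 degrees) (angle between bottle's own z axis and vertical above 0.52 rad).
It fails at once if the ammonite is dropped: it falls freely, out of the fingers, faster than 0.7 m/s (a drop of some 25 mm) (linear speed of ammonite above 0.7 m/s and contact force between the fingers and ammonite below 0.05 N).
It also fails if it takes over 131 s, if anything falls off the work surface, if the arm or the gripper's body presses on something with over 40 N, if the wrist force passes 120 N, or if a joint passes its speed limit or range.

ROBOT

A 6-joint arm with a two-finger parallel gripper is mounted at the origin on the work surface. World frame = base frame: x ahead of the robot, y to its left, z up, the work surface at z = 0. Lengths are in m, angles in degrees, forces in N, time in s.
With the tool pointing down it reaches from about 0.25 to 0.775 m from the base axis. Payload 8.9 kg.
Tool frame: the origin (TCP) lies at the very end of the fingers, on their centre line; the grasp point (between the pads) lies behind it (robot.grip_depth is the z of the grasp point in the tool frame, in m); z points along the fingers, y is the line along which they close (so a half turn about z gives the same grasp; the last joint's range is limited). The gripper opens to 85 mm and grips with 20 to 120 N. Pads are 22 mm wide; open, the fingers measure 114 mm over their backs; the gripper's body (76 mm by 85 mm) begins 54 mm behind the grasp point. The pads swing forward as they close: fully open they stand 13 mm farther back than shut.
Start: joints at [-77.252, 16.656, -8.789, 64.555, 0, 82.019], TCP at [0.186, -0.491, 0.231] pointing down, gripper open.
Joint ranges: [-144.48, 144.48], [-52.06, 99.96], [-74.48, 78.29], [-112.23, 115.85], [-86.99, 84.42], [-180, 180]. Speed limits (degrees/s): [127.2, 127.2, 159.86, 180, 180, 180].

INTERFACE

Orientations are given as [roll, pitch, yaw] about the fixed x, y, z axes, in that order (R = Rz(yaw) Ry(pitch) Rx(roll)).
In Python, from rig import robot, vision gives the robot as it stands.
- The arm moves only by the tool apply_moves, never from a script. Its arguments are lists of equal length, an entry for each row: "translation": the shift along the tool's x, y, z in units of 40 mm (1.0 is 40 mm), a list of three; "turn": the turn about the tool's z in units of 6 degrees (1.0 is 6 degrees); "fingers": the opening, from 0 (shut) to 1 (fully open). A call has exactly 5 rows; each row shifts and turns the commanded pose from where the row before left it, along the tool's axes as they then stand; what a row does not reach is not made up. A row lasts 1/12 s, in which the tool goes at most 41.7 mm and 7.16 degrees, less where a joint would pass 70% of its speed; a pose out of reach is approached as far as the arm can. A call is refused whole if a number of a shift passes 1 or a number of a turn 1, either way. A call with a gripper value outside its range is refused whole. The fingers move at their own pace and stop on an object; "force" is the grip in N (left out, the last holds). Time passes only in rows, so rows that do not move let the fingers close, or fill a call up. It gives the time, the measured TCP pose, the force, the opening and the grip force at its end, in the units of the state.
- robot.state(): the state, without advancing time (a new reading comes with each control period).
- vision.snapshot(name): name is "scene" or "top"; returns the picture (420x560x3 uint8, red, green, blue); there is no depth.
- vision.get_calibration(name): a dict with "camera_matrix" (3x3 intrinsics, pixels), "dist" ([k1, k2, p1, p2, k3] as OpenCV has them; the pictures are not rectified), "rvec" (rotation vector, rad) and "tvec" (3), from world to camera coordinates, as OpenCV has them. Camera axes: x right, y down, z forward; pixel columns grow to the right and rows downward; lengths in m; the calibration is good to about 2 mm. A picture is of the moment at which its call begins. get_calibration takes no time and is no camera call.
- robot.sign_off(): hands the job in; it is judged then, once.
The state is a dict: "clock": time; "qpos": joint angles; "qd": joint speeds; "joint_efforts": joint torques, N m; "tool_pos": TCP position; "ee_rot": TCP orientation; "ft_force": force on the tool from outside, world axes, zero at the start; "wrist_torque": the same for the moment, N m; "width": finger opening in m; "grip_force": force on a finger pad.
Only numpy, scipy, OpenCV 4.12 (cv2) and the standard library are available. Lean on these libraries where they do the work, as an engineer would, in place of code of your own. Each camera call takes 0.05 s, during which the arm holds its last target. There are 200 camera calls.

## Working session

There is one attempt and no reset: what is moved stays moved. The work goes in short steps, Python scripts to look and compute and a tool call to move; the robot and the scene stay as the last step left them, time stands still between calls to the robot, and variables do not carry over. Pictures are saved under pics/ and viewed, at most 14 in all, crops included, and the job is handed in when it is done.

Besides the shell and the picture viewer there is one more tool, called as a command line: name --pt "numbers of a row" for each row, then --argument value for the rest. apply_moves: Moves the arm, as the interface text tells. Its arguments: {"type":"object","properties":{"translation":{"type":"array","items":{"type":"array","items":{"type":"number"}}},"turn":{"type":"array","items":{"type":"number"}},"fingers":{"type":"array","items":{"type":"number"}},"force":{"type":"number"}},"required":["translation","turn","fingers"]}

```bash
mkdir -p pics; ls; python3 - <<'E'
from rig import robot, vision
import cv2
for n in("scene","top"):
    p=vision.snapshot(n); cv2.imwrite(f"pics/{n}0.png",cv2.resize(p[:,:,::-1],(800,600),interpolation=cv2.INTER_CUBIC))
    cv2.imwrite(f"{n}.png",p[:,:,::-1])
    c=vision.get_calibration(n); R=cv2.Rodrigues(c["rvec"])[0]; print(n,-R.T@c["tvec"],R.round(2).tolist(),c["camera_matrix"])
print(robot.state(),robot.grip_depth)
E
```

```text
pics
scene [ 1.39971065 -0.55581807  0.80486809] [[0.47, 0.88, 0.01], [0.54, -0.28, -0.79], [-0.69, 0.38, -0.61]] [[515.56725896   0.         280.63294431]
 [  0.         515.56725896 216.94339644]
 [  0.           0.           1.        ]]
top [ 0.31752821 -0.06257171  0.91084374] [[-0.08, -1.0, 0.01], [-0.97, 0.08, -0.21], [0.21, -0.02, -0.98]] [[388.5033813    0.         279.27308981]
 [  0.         388.5033813  207.92816923]
 [  0.           0.           1.        ]]
{'clock': 0.1, 'qpos': array([-7.72528595e+01,  1.66844281e+01, -8.82429529e+00,  6.45547210e+01,
       -1.63790199e-03,  8.20199717e+01]), 'qd': array([ 0.03131677, -0.00468077,  0.06585671,  0.12036809,  0.1082101 ,
        0.0586771 ]), 'joint_efforts': array([ 1.60256128e-03, -5.37979710e+01,  3.31917179e+01,  9.33856907e-03,
       -2.21773712e-04, -5.72302355e-06]), 'tool_pos': array([ 0.18573063, -0.49065425,  0.23081722]), 'ee_rot': array([-1.79936943e+02, -7.18580994e-03,  2.07271658e+01]), 'ft_force': array([0.3996734 , 0.30280553, 0.75270883]), 'wrist_torque': array([-0.0431201 , -0.00681364, -0.04066621]), 'grip_force': 0.0, 'width': 0.08532850930460723} -0.0187
```

View pics/top0.png

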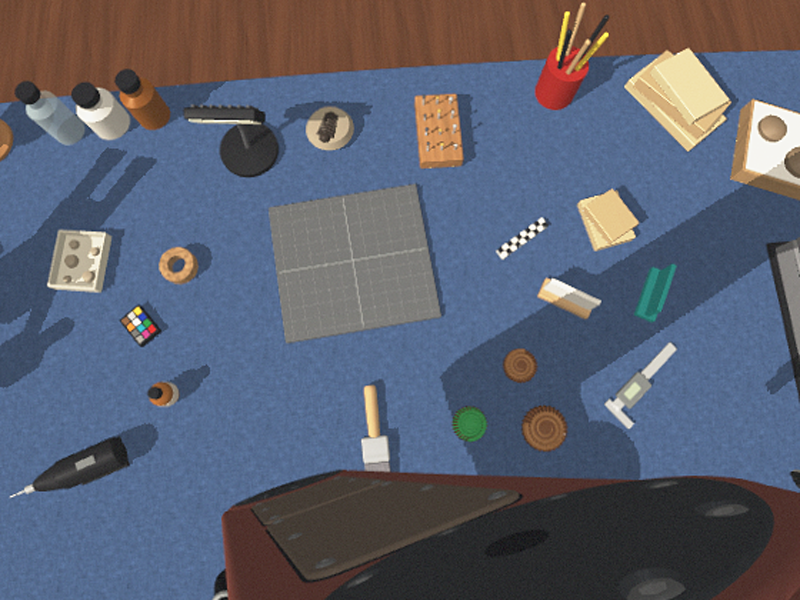

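View pics/scene0.png

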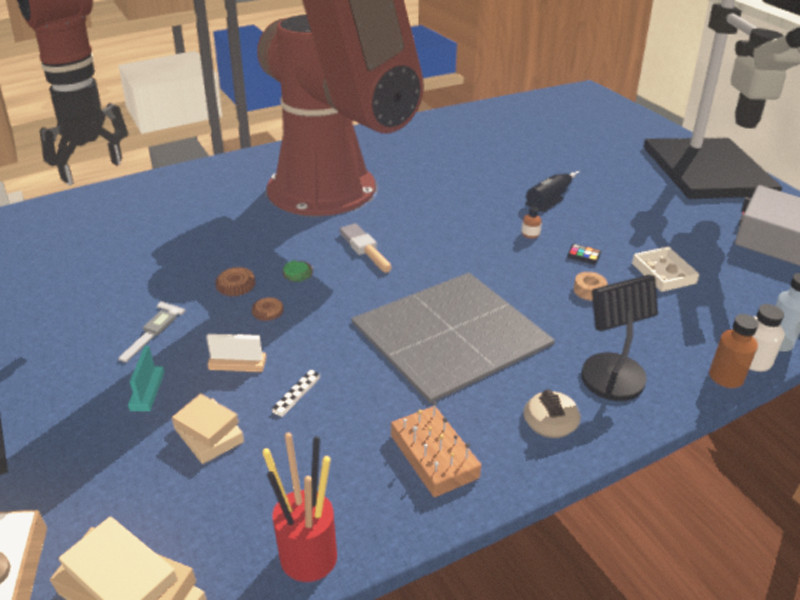

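```bash
cat > h.py <<'E'
import cv2, numpy as np
from rig import robot, vision
def ray(n,px):
    c=vision.get_calibration(n); R=cv2.Rodrigues(np.array(c["rvec"]))[0]
    u=cv2.undistortPoints(np.array(px,float).reshape(-1,1,2),np.array(c["camera_matrix"]),np.array(c["dist"])).reshape(-1,2)
    return -R.T@np.ravel(c["tvec"]), np.c_[u,np.ones(len(u))]@R
def plane(n,px,z):
    o,d=ray(n,px); return (o+d*((z-o[2])/d[:,2])[:,None])[:,:2]
def snap(n,name,box=None,s=1.43):
    p=vision.snapshot(n)[:,:,::-1].copy(); q=p if box is None else p[box[1]:box[3],box[0]:box[2]]
    cv2.imwrite("pics/"+name+".png",cv2.resize(q,None,fx=s,fy=s,interpolation=cv2.INTER_CUBIC)); return p
def blob(img,box,z,f):
    """mask f(b,g,r,hsv) in box -> centroid and long-axis rect in world on plane z"""
    x0,y0,x1,y1=box; q=img[y0:y1,x0:x1]; hsv=cv2.cvtColor(q,cv2.COLOR_BGR2HSV).astype(int)
    m=f(hsv).astype(np.uint8); m=cv2.morphologyEx(m,cv2.MORPH_CLOSE,np.ones((3,3)))
    c=max(cv2.findContours(m,cv2.RETR_EXTERNAL,cv2.CHAIN_APPROX_NONE)[0],key=cv2.contourArea).reshape(-1,2)+[x0,y0]
    w=plane("top",c,z)*1000; r=cv2.minAreaRect(w.astype(np.float32)); b=cv2.boxPoints(r)
    e=[b[1]-b[0],b[2]-b[1]]; e=max(e,key=np.linalg.norm)
    return np.array(r[0]).round(1), np.sort(r[1]).round(1), round(float(np.degrees(np.arctan2(e[1],e[0]))),1), c
E
python3 - <<'E'
from h import *
im=cv2.imread("top.png")
notblue=lambda h:~((h[...,0]>95)&(h[...,0]<130)&(h[...,1]>70))
S=lambda *b:[int(v*.7) for v in b]
for n,b,z,f in [("board",S(255,170,460,355),.010,notblue),("ring",S(145,235,215,300),.012,lambda h:(h[...,0]<25)&(h[...,1]>70)&(h[...,2]>80)),
 ("amm",S(490,335,555,395),.009,lambda h:(h[...,0]<25)&(h[...,1]>70)),("bigamm",S(515,395,580,460),.012,lambda h:(h[...,0]<25)&(h[...,1]>70)),
 ("bar",S(485,205,560,270),.007,notblue),("card",S(105,295,170,355),.008,notblue),("reflFoot",S(525,265,615,330),.02,notblue),("lampbase",S(210,115,290,185),.01,lambda h:h[...,2]<60),
 ("bottle",S(140,370,185,410),.03,notblue)]:
    c,s,a,ct=blob(im,b,z,f); print(n,c,s,a)
    cv2.drawContours(im,[ct.reshape(-1,1,2)],-1,(255,0,255),1)
cv2.imwrite("pics/seg.png",cv2.resize(im[70:330,60:460],None,fx=2,fy=2))
E
```

```text
board [580.  -10.1] [240.7 260.5] -84.8
ring [595.1 284.9] [57.3 66.3] 42.7
amm [ 382.3 -270. ] [52.3 52.6] -39.0
bigamm [ 280.4 -296.7] [69.2 70.3] -52.3
bar [ 599.1 -302.1] [ 21.6 106.6] -58.4
card [497.5 350.8] [42.6 61.9] 38.0
reflFoot [ 484.8 -363. ] [ 43.7 101.8] 59.7
lampbase [802.5 161.9] [ 99.6 111.5] 22.5
bottle [379.9 301.7] [38.1 51.1] 86.1
```

View pics/seg.png

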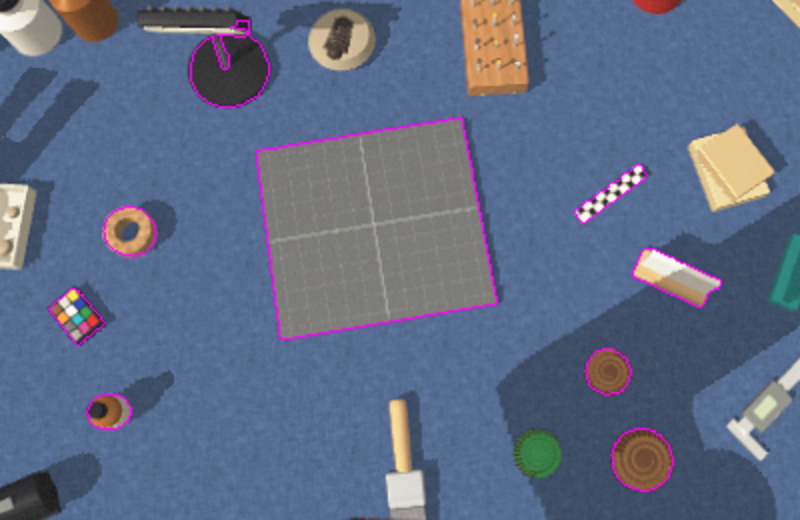

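Pixels (crop): the small brown coil at (608,371) measures 52 mm. The other brown one at (642,459) measures 70 mm, and there is a green one at (538,454). The small brown one is therefore the ammonite. The lamp at (229,70) is left (+y) of the board, so the card goes left and the reflector right. I'll start with the ring.

```bash
cat >> h.py <<'E'
def go(x,y,z,yaw):
    """print the tool-axis units (of 40 mm) and turn units from here to the target, mm/deg, after the turn is done"""
    s=robot.state(); p=np.array(s["tool_pos"])*1000; y0=s["ee_rot"][2]; d=np.array([x,y,z])-p
    dyaw=(yaw-y0+180)%360-180
    for nm,a in(("now",y0),("after",yaw)):
        a=np.radians(a); print(nm,"units",np.round([(d[0]*np.cos(a)+d[1]*np.sin(a))/40,(d[0]*np.sin(a)-d[1]*np.cos(a))/40,-d[2]/40],2))
    print("turn",round(-dyaw/6,2),"pos",p.round(1),"yaw",round(y0,1),"w",s["width"],"q6",s["qpos"][5],"F",s["ft_force"].round(1),"t",s["clock"])
E
python3 - <<'E'
from h import *
C=lambda p:[60+p[0]/2,70+p[1]/2]
print(plane("top",[C((634,271)),C((707,306))],0)*1000)
print(plane("top",[C((650,248)),C((721,283))],.06)*1000)
E
```

```text
[[ 500.14957794 -319.74839149]
 [ 450.45201777 -402.51906721]]
[[ 513.26231741 -324.70735715]
 [ 466.54223747 -400.21072802]]
```

apply_moves --pt "0 0 0.13" --pt "0 0 0.13" --pt "0 0 0.13" --pt "0 0 0.13" --pt "0 0 0.13" --turn '[-0.83,-0.83,-0.83,-0.83,-0.83]' --fingers '[1,1,1,1,1]' --force 40

```text
clock: 0.52
tool_pos: [0.1858, -0.4907, 0.2047]
ee_rot: [-180.0, -0.0, 45.9]
ft_force: [0.7, -0.0, 0.3]
width: 0.0853
grip_force: 0.0
```

apply_moves --pt "0 0 0.13" --pt "0 0 0.13" --pt "0 0 0.13" --pt "0 0 0.13" --pt "0 0 0.13" --turn '[-0.83,-0.83,-0.83,-0.83,-0.83]' --fingers '[1,1,1,1,1]'

```text
clock: 0.93
tool_pos: [0.1858, -0.4907, 0.1787]
ee_rot: [-180.0, -0.0, 70.8]
ft_force: [-0.3, -0.5, -0.2]
width: 0.0854
grip_force: 0.0
```

apply_moves --pt "0 0 0.13" --pt "0 0 0.13" --pt "0 0 0.13" --pt "0 0 0.13" --pt "0 0 0.13" --turn '[-0.83,-0.83,-0.83,-0.83,-0.83]' --fingers '[1,1,1,1,1]'

```text
clock: 1.35
tool_pos: [0.1858, -0.4907, 0.1527]
ee_rot: [-180.0, -0.0, 95.7]
ft_force: [-0.1, -0.6, 0.9]
width: 0.0856
grip_force: 0.0
```

apply_moves --pt "0.74 0.48 0" --pt "0.74 0.48 0" --pt "0.74 0.48 0" --pt "0.74 0.48 0" --pt "0.74 0.48 0" --turn '[0,0,0,0,0]' --fingers '[1,1,1,1,1]'

```text
clock: 1.77
tool_pos: [0.2676, -0.3329, 0.1531]
ee_rot: [-180.0, -0.0, 95.4]
ft_force: [0.3, -0.2, -0.2]
width: 0.0852
grip_force: 0.0
```

apply_moves --pt "0.74 0.48 0" --pt "0.74 0.48 0" --pt "0.74 0.48 0" --pt "0.74 0.48 0" --pt "0.74 0.48 0" --turn '[0,0,0,0,0]' --fingers '[1,1,1,1,1]'

```text
clock: 2.18
tool_pos: [0.3493, -0.1765, 0.1533]
ee_rot: [180.0, -0.0, 95.4]
ft_force: [0.9, -0.9, -0.6]
width: 0.0853
grip_force: 0.0
```

apply_moves --pt "0.74 0.48 0" --pt "0.74 0.48 0" --pt "0.74 0.48 0" --pt "0.74 0.48 0" --pt "0.74 0.48 0" --turn '[0,0,0,0,0]' --fingers '[1,1,1,1,1]'

```text
clock: 2.6
tool_pos: [0.4309, -0.0199, 0.1532]
ee_rot: [-180.0, 0.0, 95.4]
ft_force: [1.0, -0.6, -0.8]
width: 0.0854
grip_force: 0.0
```

apply_moves --pt "0.74 0.48 0" --pt "0.74 0.48 0" --pt "0.74 0.48 0" --pt "0.74 0.48 0" --pt "0.74 0.48 0" --turn '[0,0,0,0,0]' --fingers '[1,1,1,1,1]'

```text
clock: 3.02
tool_pos: [0.5123, 0.1365, 0.153]
ee_rot: [-180.0, 0.0, 95.4]
ft_force: [1.2, -0.4, 0.4]
width: 0.0854
grip_force: 0.0
```

apply_moves --pt "0.74 0.48 0" --pt "0.74 0.48 0" --pt "0.74 0.48 0" --pt "0.74 0.48 0" --pt "0 0 0" --turn '[0,0,0,0,0]' --fingers '[1,1,1,1,1]'

```text
clock: 3.43
tool_pos: [0.5792, 0.2648, 0.1523]
ee_rot: [179.9, -0.1, 95.6]
ft_force: [-2.2, -0.6, -0.4]
width: 0.0854
grip_force: 0.0
```

```bash
python3 -c "
from h import *
go(594,285,10,95.2)"
```

```text
now units [0.47 0.42 3.56]
after units [0.47 0.42 3.56]
turn 0.07 pos [579.2 264.8 152.3] yaw 95.6 w 0.085352451925214 q6 102.33312191219123 F [-2.2 -0.6 -0.4] t 3.4333
```

apply_moves --pt "0.47 0.42 0.5" --pt "0 0 0.9" --pt "0 0 0.9" --pt "0 0 0.9" --pt "0 0 0.5" --turn '[0,0,0,0,0]' --fingers '[1,1,1,1,1]'

```text
clock: 3.85
tool_pos: [0.5895, 0.2791, 0.0008]
ee_rot: [-179.7, 0.1, 95.4]
ft_force: [-0.6, -0.6, -0.5]
width: 0.0852
grip_force: 0.0
```

apply_moves --pt "0 0 0" --pt "0 0 0" --pt "0 0 0" --pt "0 0 0" --pt "0 0 0" --turn '[0,0,0,0,0]' --fingers '[0.5,0.5,0.5,0.5,0.5]'

```text
clock: 4.27
tool_pos: [0.5937, 0.2805, 0.0073]
ee_rot: [179.8, -0.0, 95.4]
ft_force: [-0.2, 0.0, -0.5]
width: 0.0577
grip_force: 42.3
```

apply_moves --pt "0 0 0" --pt "0 0 -0.3" --pt "0 0 -0.6" --pt "0 0 -0.6" --pt "0 0 -0.6" --turn '[0,0,0,0,0]' --fingers '[0.5,0.5,0.5,0.5,0.5]'

```text
clock: 4.68
tool_pos: [0.5923, 0.2801, 0.0915]
ee_rot: [180.0, -0.0, 95.4]
ft_force: [-0.2, 0.4, 0.4]
width: 0.0577
grip_force: 42.5
```

```bash
python3 -c "
from h import *
go(580,-10,17,95.2)
snap('scene','a1',(300,120,460,280),4)"
```

```text
now units [-7.19 -0.99  1.86]
after units [-7.19 -0.96  1.86]
turn 0.04 pos [592.3 280.1  91.5] yaw 95.4 w 0.05770308045183681 q6 103.49405661340872 F [-0.2  0.4  0.4] t 4.6833
```

View pics/a1.png

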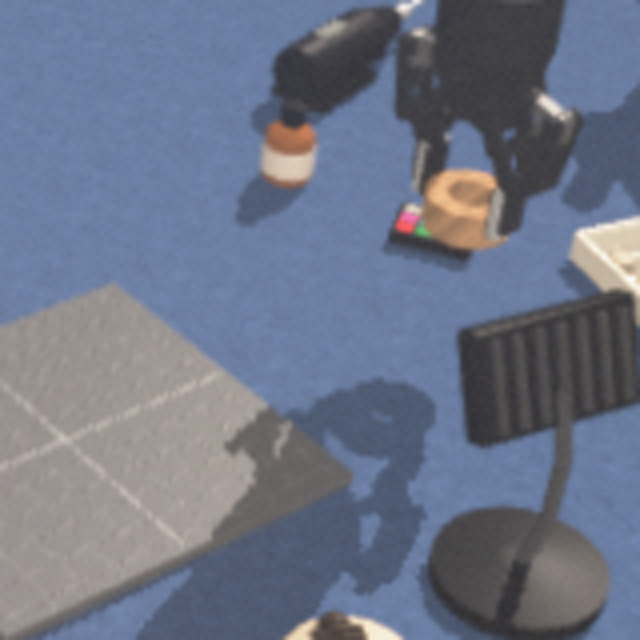

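apply_moves --pt "-0.81 -0.11 -0.2" --pt "-0.81 -0.11 0" --pt "-0.81 -0.11 0" --pt "-0.81 -0.11 0" --pt "-0.81 -0.11 0" --turn '[0,0,0,0,0]' --fingers '[0.5,0.5,0.5,0.5,0.5]'

```text
clock: 5.15
tool_pos: [0.5858, 0.1155, 0.0986]
ee_rot: [179.9, 0.0, 95.5]
ft_force: [1.1, -1.0, -0.2]
width: 0.0577
grip_force: 42.5
```

apply_moves --pt "-0.81 -0.11 0" --pt "-0.81 -0.11 0" --pt "-0.81 -0.11 0" --pt "-0.81 -0.11 0" --pt "0 0 0" --turn '[0,0,0,0,0]' --fingers '[0.5,0.5,0.5,0.5,0.5]'

```text
clock: 5.57
tool_pos: [0.5809, -0.0192, 0.0985]
ee_rot: [179.9, 0.1, 95.2]
ft_force: [0.2, -0.0, -0.6]
width: 0.0575
grip_force: 42.5
```

apply_moves --pt "0 0 0.5" --pt "0 0 0.5" --pt "0 0 0.5" --pt "0 0 0.2" --pt "0 0 0" --turn '[0,0,0,0,0]' --fingers '[0.5,0.5,0.5,0.5,0.5]'

```text
clock: 5.98
tool_pos: [0.5793, -0.0135, 0.0282]
ee_rot: [-179.9, -0.0, 95.4]
ft_force: [-0.1, -0.3, -0.7]
width: 0.0577
grip_force: 42.5
```

```bash
python3 -c "
from h import *
go(580,-13,18,95.2)"
```

```text
now units [0.01 0.02 0.26]
after units [0.01 0.02 0.26]
turn 0.04 pos [579.3 -13.5  28.2] yaw 95.4 w 0.05768914748655687 q6 75.99840607122547 F [-0.1 -0.3 -0.7] t 5.9833
```

apply_moves --pt "0 0 0.15" --pt "0 0 0.1" --pt "0 0 0" --pt "0 0 0" --pt "0 0 0" --turn '[0,0,0,0,0]' --fingers '[0.5,0.5,0.5,1,1]'

```text
clock: 6.4
tool_pos: [0.5809, -0.0139, 0.0199]
ee_rot: [179.9, 0.0, 95.4]
ft_force: [-0.0, -1.0, 0.6]
width: 0.0798
grip_force: 0.0
```

apply_moves --pt "0 0 0" --pt "0 0 0" --pt "0 0 -0.5" --pt "0 0 -0.9" --pt "0 0 -0.9" --turn '[0,0,0,0,0]' --fingers '[1,1,1,1,1]'

```text
clock: 6.82
tool_pos: [0.5793, -0.0138, 0.1116]
ee_rot: [-179.8, -0.0, 95.4]
ft_force: [0.9, 0.8, -0.7]
width: 0.0856
grip_force: 0.0
```

apply_moves --pt "0 0 -0.3" --pt "0 0 0" --pt "0 0 0" --pt "0 0 0" --pt "0 0 0" --turn '[1,1,1,1,1]' --fingers '[1,1,1,1,1]'

```text
clock: 7.23
tool_pos: [0.5805, -0.014, 0.1237]
ee_rot: [180.0, -0.0, 65.1]
ft_force: [0.1, 0.4, 0.5]
width: 0.0852
grip_force: 0.0
```

apply_moves --pt "-0.79 -0.18 0" --pt "-0.79 -0.18 0" --pt "-0.79 -0.18 0" --pt "-0.79 -0.18 0" --pt "-0.79 -0.18 0" --turn '[0,0,0,0,0]' --fingers '[1,1,1,1,1]'

```text
clock: 7.65
tool_pos: [0.4811, -0.1436, 0.1235]
ee_rot: [180.0, 0.0, 65.5]
ft_force: [1.1, -0.2, 1.1]
width: 0.0857
grip_force: 0.0
```

apply_moves --pt "-0.79 -0.18 0" --pt "-0.79 -0.18 0" --pt "-0.79 -0.18 0" --pt "-0.79 -0.18 0" --pt "-0.79 -0.18 0" --turn '[0,0,0,0,0]' --fingers '[1,1,1,1,1]'

```text
clock: 8.07
tool_pos: [0.3826, -0.2725, 0.1237]
ee_rot: [180.0, 0.0, 65.4]
ft_force: [1.2, -0.7, 0.3]
width: 0.0853
grip_force: 0.0
```

apply_moves --pt "0 0 0" --pt "0 0 0" --pt "0 0 0" --pt "0 0 0" --pt "0 0 0" --turn '[0,0,0,0,0]' --fingers '[1,1,1,1,1]'

```text
clock: 8.48
tool_pos: [0.3841, -0.2706, 0.1233]
ee_rot: [180.0, -0.0, 65.5]
ft_force: [0.6, 0.5, -0.1]
width: 0.0854
grip_force: 0.0
```

```bash
python3 - <<'E'
from h import *
go(382.3,-270,0,65.4)
im=snap('top','b1',(150,80,450,330),2.4)
print(blob(im,(190,150,310,240),.034,lambda h:(h[...,0]<25)&(h[...,1]>70)&(h[...,2]>80))[:3])
E
```

```text
now units [-0.01 -0.05  3.08]
after units [-0.01 -0.05  3.08]
turn 0.02 pos [ 384.1 -270.6  123.3] yaw 65.5 w 0.0853543475375932 q6 70.3898364865317 F [ 0.6  0.5 -0.1] t 8.4833
(array([576.1, -10.5]), array([58.9, 63.2]), 22.9)
```

View pics/b1.png

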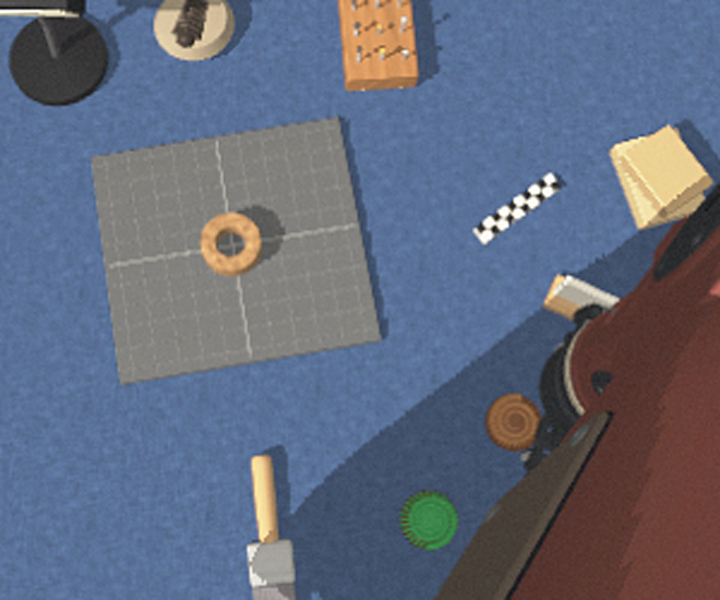

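apply_moves --pt "0 -0.05 0.8" --pt "0 0 0.8" --pt "0 0 0.8" --pt "0 0 0.5" --pt "0 0 0.2" --turn '[0,0,0,0,0]' --fingers '[1,1,1,1,1]'

```text
clock: 8.95
tool_pos: [0.3807, -0.2685, -0.0032]
ee_rot: [-179.8, -0.1, 65.5]
ft_force: [-0.8, 0.9, 0.1]
width: 0.0853
grip_force: 0.0
```

apply_moves --pt "0 0 0" --pt "0 0 0" --pt "0 0 0" --pt "0 0 0" --pt "0 0 0" --turn '[0,0,0,0,0]' --fingers '[0.4,0.4,0.4,0.4,0.4]'

```text
clock: 9.37
tool_pos: [0.3827, -0.2711, 0.0008]
ee_rot: [179.9, 0.0, 65.4]
ft_force: [-0.4, 1.5, 8.4]
width: 0.0517
grip_force: 42.1
```

apply_moves --pt "0 0 0" --pt "0 0 0" --pt "0 0 0" --pt "0 0 0" --pt "0 0 -0.2" --turn '[0,0,0,0,0]' --fingers '[0.4,0.4,0.4,0.4,0.4]'

```text
clock: 9.78
tool_pos: [0.3818, -0.2706, 0.0078]
ee_rot: [180.0, 0.0, 65.4]
ft_force: [0.7, 0.5, -0.8]
width: 0.0516
grip_force: 42.3
```

```bash
python3 - <<'E'
from h import *
go(382.3,-270,0,65.4); print(robot.state()["grip_force"])
snap('scene','c1',(120,140,280,260),5)
E
```

```text
now units [0.02 0.   0.19]
after units [0.02 0.   0.19]
turn 0.01 pos [ 381.8 -270.6    7.8] yaw 65.4 w 0.05162473117902009 q6 70.2849525494464 F [ 0.7  0.5 -0.8] t 9.7833
42.29462660942772
```

View pics/c1.png

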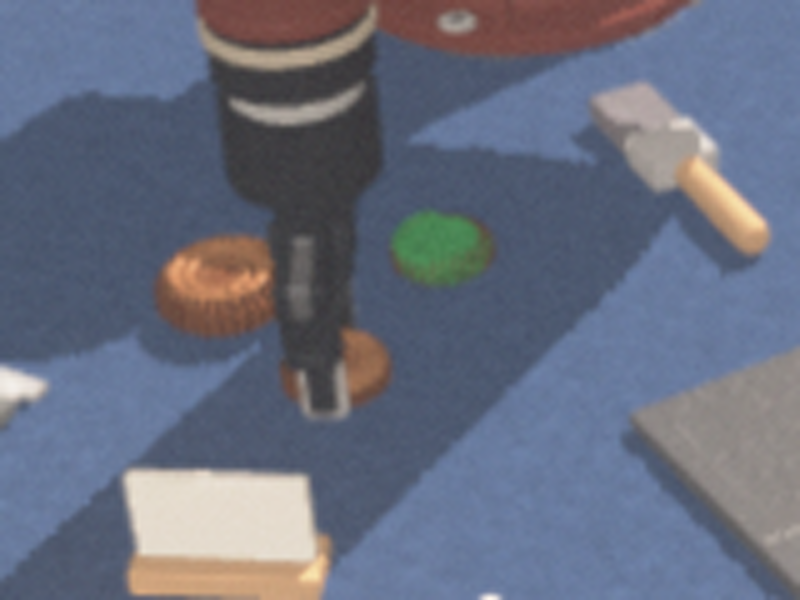

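Closing pushed about 8 N on the bench, so the tips reach the ammonite's underside level. I'll regrasp about 4 mm higher so the tips clear the ring.

apply_moves --pt "0 0 0.1" --pt "0 0 0.08" --pt "0 0 0" --pt "0 0 0" --pt "0 0 -0.1" --turn '[0,0,0,0,0]' --fingers '[0.4,0.4,0.4,0.8,0.8]'

```text
clock: 10.25
tool_pos: [0.3813, -0.2702, 0.0035]
ee_rot: [-179.9, -0.0, 65.4]
ft_force: [0.2, 0.9, -1.3]
width: 0.0683
grip_force: 0.0
```

apply_moves --pt "0 0 0" --pt "0 0 0" --pt "0 0 0" --pt "0 0 0" --pt "0 0 0" --turn '[0,0,0,0,0]' --fingers '[0.8,0.4,0.4,0.4,0.4]'

```text
clock: 10.67
tool_pos: [0.3818, -0.2706, 0.0044]
ee_rot: [180.0, 0.0, 65.4]
ft_force: [-1.9, 1.4, 9.2]
width: 0.0515
grip_force: 40.0
```

apply_moves --pt "0 0 0" --pt "0 0 0" --pt "0 0 0" --pt "0 0 -0.1" --pt "0 0 -0.1" --turn '[0,0,0,0,0]' --fingers '[0.4,0.4,0.4,0.4,0.4]'

```text
clock: 11.08
tool_pos: [0.3815, -0.2703, 0.0121]
ee_rot: [-180.0, -0.0, 65.4]
ft_force: [0.9, 0.2, 0.1]
width: 0.0512
grip_force: 41.8
```

```bash
python3 - <<'E'
from h import *
go(579,-11,45,65.4); print(robot.state()["grip_force"])
E
```

```text
now units [ 7.95  1.8  -0.82]
after units [ 7.95  1.79 -0.82]
turn 0.01 pos [ 381.5 -270.3   12.1] yaw 65.4 w 0.05119467824286958 q6 70.2824359154458 F [0.9 0.2 0.1] t 11.0833
41.791642133903224
```

apply_moves --pt "0 0 -0.2" --pt "0 0 -0.4" --pt "0 0 -0.4" --pt "0 0 -0.6" --pt "0 0 -0.4" --turn '[0,0,0,0,0]' --fingers '[0.4,0.4,0.4,0.4,0.4]'

```text
clock: 11.5
tool_pos: [0.382, -0.2708, 0.0942]
ee_rot: [179.9, 0.0, 65.4]
ft_force: [0.3, -0.3, -0.2]
width: 0.0514
grip_force: 41.9
```

apply_moves --pt "0.8 0.18 0" --pt "0.8 0.18 0" --pt "0.8 0.18 0" --pt "0.8 0.18 0" --pt "0 0 0" --turn '[0,0,0,0,0]' --fingers '[0.4,0.4,0.4,0.4,0.4]'

```text
clock: 11.92
tool_pos: [0.4639, -0.1624, 0.0928]
ee_rot: [179.9, -0.1, 65.7]
ft_force: [-0.1, 0.7, -0.3]
width: 0.0514
grip_force: 41.9
```

```bash
python3 - <<'E'
from h import *
go(579,-11,60,65.4); print(robot.state()["grip_force"])
snap('scene','d1',(160,120,320,240),5)
E
```

```text
now units [4.63 1.06 0.82]
after units [4.64 1.04 0.82]
turn 0.04 pos [ 463.9 -162.4   92.8] yaw 65.7 w 0.051384021292539696 q6 86.44702807472905 F [-0.1  0.7 -0.3] t 11.9167
41.92278667003848
```

View pics/d1.png

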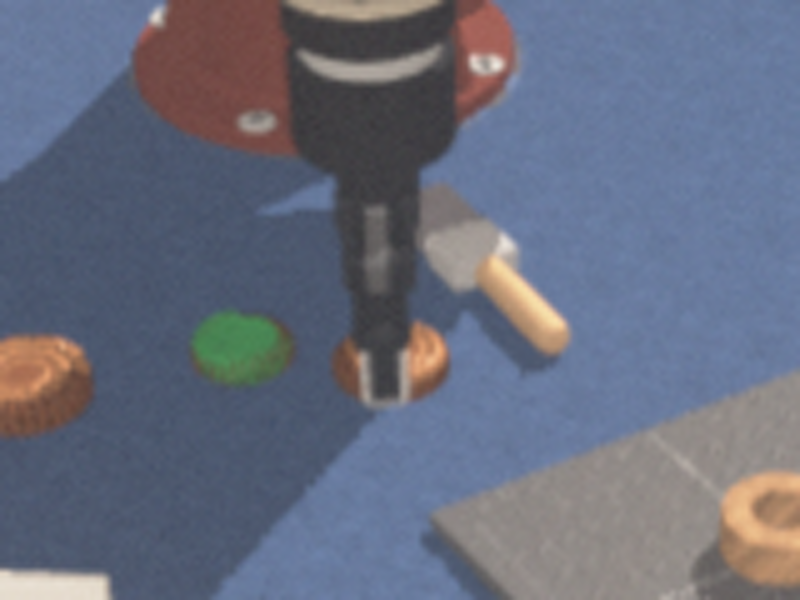

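apply_moves --pt "0.7 0.17 0.0" --pt "0.8 0.18 0" --pt "0.8 0.18 0" --pt "0.8 0.18 0" --pt "0.8 0.18 0" --turn '[0,0,0,0,0]' --fingers '[0.4,0.4,0.4,0.4,0.4]'

```text
clock: 12.38
tool_pos: [0.5588, -0.0386, 0.0925]
ee_rot: [180.0, 0.0, 65.4]
ft_force: [0.9, -0.9, -0.0]
width: 0.0514
grip_force: 41.9
```

apply_moves --pt "0.72 0.18 0.2" --pt "0 0 0.3" --pt "0 0 0.3" --pt "0 0 0" --pt "0 0 0" --turn '[0,0,0,0,0]' --fingers '[0.4,0.4,0.4,0.4,0.4]'

```text
clock: 12.8
tool_pos: [0.5761, -0.0164, 0.06]
ee_rot: [-179.9, 0.0, 65.4]
ft_force: [-0.2, -0.2, -1.1]
width: 0.0513
grip_force: 42.0
```

```bash
python3 - <<'E'
from h import *
go(579,-11,41,65.4); print(robot.state()["grip_force"])
E
```

```text
now units [0.15 0.01 0.47]
after units [0.15 0.01 0.47]
turn -0.0 pos [576.1 -16.4  60. ] yaw 65.4 w 0.05127429611029597 q6 105.71351197334867 F [-0.2 -0.2 -1.1] t 12.8
41.963921354472404
```

apply_moves --pt "0.15 0 0.15" --pt "0 0 0.15" --pt "0 0 0.15" --pt "0 0 0.04" --pt "0 0 0" --turn '[0,0,0,0,0]' --fingers '[0.4,0.4,0.4,0.4,0.4]'

```text
clock: 13.22
tool_pos: [0.5789, -0.0105, 0.0399]
ee_rot: [-179.9, 0.0, 65.4]
ft_force: [-0.4, 0.4, -0.3]
width: 0.0518
grip_force: 42.0
```

apply_moves --pt "0 0 0.03" --pt "0 0 0" --pt "0 0 0" --pt "0 0 0" --pt "0 0 0" --turn '[0,0,0,0,0]' --fingers '[0.4,0.4,0.4,0.4,0.4]'

```text
clock: 13.63
tool_pos: [0.5796, -0.0104, 0.0395]
ee_rot: [180.0, -0.0, 65.4]
ft_force: [-0.5, 0.8, 0.3]
width: 0.0514
grip_force: 42.0
```

apply_moves --pt "0 0 0.02" --pt "0 0 0" --pt "0 0 0" --pt "0 0 0" --pt "0 0 0" --turn '[0,0,0,0,0]' --fingers '[0.4,0.4,0.4,0.4,0.4]'

```text
clock: 14.05
tool_pos: [0.5795, -0.0104, 0.0386]
ee_rot: [180.0, -0.0, 65.4]
ft_force: [0.9, -0.1, 0.5]
width: 0.0516
grip_force: 42.0
```

apply_moves --pt "0 0 0.02" --pt "0 0 0" --pt "0 0 0.02" --pt "0 0 0" --pt "0 0 0" --turn '[0,0,0,0,0]' --fingers '[0.4,0.4,0.4,0.4,0.4]'

```text
clock: 14.47
tool_pos: [0.5796, -0.0104, 0.0384]
ee_rot: [179.9, -0.0, 65.4]
ft_force: [-4.9, 0.3, 17.9]
width: 0.0517
grip_force: 43.7
```

apply_moves --pt "0 0 0" --pt "0 0 0" --pt "0 0 0" --pt "0 0 0" --pt "0 0 0" --turn '[0,0,0,0,0]' --fingers '[0.65,0.7,0.85,1,1]'

```text
clock: 14.88
tool_pos: [0.5793, -0.0104, 0.0367]
ee_rot: [-180.0, 0.0, 65.4]
ft_force: [0.2, 0.0, 0.7]
width: 0.0851
grip_force: 0.0
```

apply_moves --pt "0 0 0" --pt "0 0 -0.3" --pt "0 0 -0.8" --pt "0 0 -0.8" --pt "0 0 -0.8" --turn '[0,0,0,0,0]' --fingers '[1,1,1,1,1]'

```text
clock: 15.3
tool_pos: [0.5789, -0.0103, 0.1458]
ee_rot: [-179.9, 0.0, 65.4]
ft_force: [1.8, 0.3, -0.8]
width: 0.0856
grip_force: 0.0
```

apply_moves --pt "0 0 0" --pt "0 0 0" --pt "0 0 0" --pt "0 0 0" --pt "0 0 0" --turn '[-1,-1,-1,-1,-1]' --fingers '[0.5,0.5,0.5,0.5,0.5]'

```text
clock: 15.72
tool_pos: [0.5794, -0.0104, 0.1449]
ee_rot: [-180.0, -0.0, 95.7]
ft_force: [0.5, 0.3, 0.0]
width: 0.0429
grip_force: 0.0
```

apply_moves --pt "0 0 0" --pt "0 0 0" --pt "0 0 0" --pt "0 0 0" --pt "0 0 0" --turn '[-1,-1,-1,-1,-0.4]' --fingers '[0.5,0.5,0.5,0.5,0.5]'

```text
clock: 16.13
tool_pos: [0.5794, -0.0104, 0.1448]
ee_rot: [-180.0, -0.0, 122.2]
ft_force: [0.3, 0.3, 0.2]
width: 0.0422
grip_force: 0.0
```

```bash
python3 - <<'E'
from h import *
go(599,-302,6,121.6)
E
```

```text
now units [-6.43 -3.47  3.47]
after units [-6.47 -3.4   3.47]
turn 0.1 pos [579.4 -10.4 144.8] yaw 122.2 w 0.04221466625328626 q6 49.572656145031054 F [0.3 0.3 0.2] t 16.1333
```

apply_moves --pt "-0.64 -0.34 0" --pt "-0.64 -0.34 0" --pt "-0.64 -0.34 0" --pt "-0.64 -0.34 0" --pt "-0.64 -0.34 0" --turn '[0.1,0,0,0,0]' --fingers '[0.5,0.5,0.5,0.5,0.5]'

```text
clock: 16.55
tool_pos: [0.5879, -0.1564, 0.1448]
ee_rot: [-180.0, -0.0, 121.2]
ft_force: [0.3, 0.1, -0.4]
width: 0.043
grip_force: 0.0
```

apply_moves --pt "-0.64 -0.34 0.4" --pt "-0.64 -0.34 0.4" --pt "-0.64 -0.34 0.4" --pt "-0.64 -0.34 0.4" --pt "-0.64 -0.34 0.4" --turn '[0,0,0,0,0]' --fingers '[0.5,0.5,0.5,0.5,0.5]'

```text
clock: 16.97
tool_pos: [0.596, -0.3012, 0.064]
ee_rot: [-180.0, -0.0, 121.2]
ft_force: [0.4, -0.4, 0.2]
width: 0.0424
grip_force: 0.0
```

apply_moves --pt "0 0 0" --pt "0 0 0" --pt "0 0 0" --pt "0 0 0" --pt "0 0 0" --turn '[0,0,0,0,0]' --fingers '[0.5,0.5,0.5,0.5,0.5]'

```text
clock: 17.38
tool_pos: [0.5967, -0.2988, 0.0658]
ee_rot: [180.0, 0.0, 121.3]
ft_force: [-0.3, 0.3, 0.3]
width: 0.0427
grip_force: 0.0
```

```bash
python3 - <<'E'
from h import *
go(599,-302,6,121.6)
im=snap('top','e1',(180,110,420,290),3.3)
print(blob(im,(190,150,310,240),.044,lambda h:(h[...,0]<25)&(h[...,1]>70)&(h[...,2]>60))[:3])
E
```

```text
now units [-0.1   0.01  1.49]
after units [-0.1   0.01  1.49]
turn -0.05 pos [ 596.7 -298.8   65.8] yaw 121.3 w 0.04267300759822694 q6 25.816921600630117 F [-0.3  0.3  0.3] t 17.3833
(array([543. , -15.4]), array([211.7, 281.6]), 85.5)
```

View pics/e1.png

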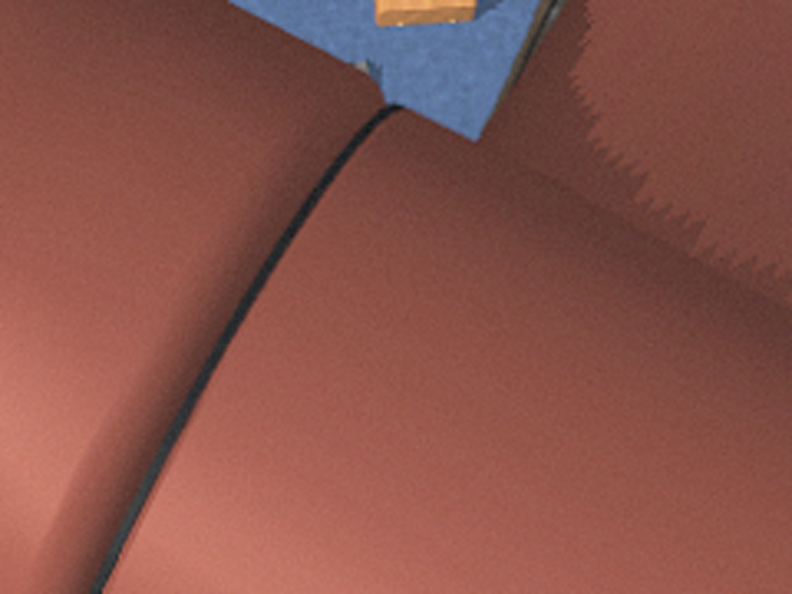

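The arm blocks the whole view here, so I'll check the ammonite later. Next I grasp the bar.

apply_moves --pt "-0.1 0 0.5" --pt "0 0 0.5" --pt "0 0 0.4" --pt "0 0 0.15" --pt "0 0 0" --turn '[0,0,0,0,0]' --fingers '[0.5,0.5,0.5,0.5,0.5]'

```text
clock: 17.85
tool_pos: [0.5975, -0.302, 0.0018]
ee_rot: [-179.9, -0.1, 121.3]
ft_force: [0.8, 0.6, -0.1]
width: 0.0427
grip_force: 0.0
```

apply_moves --pt "0 0 0" --pt "0 0 0" --pt "0 0 0" --pt "0 0 0" --pt "0 0 0" --turn '[0,0,0,0,0]' --fingers '[0.1,0.1,0.1,0.1,0.1]'

```text
clock: 18.27
tool_pos: [0.5993, -0.3037, 0.0045]
ee_rot: [179.9, 0.1, 121.2]
ft_force: [-1.2, 0.6, 6.3]
width: 0.0169
grip_force: 39.9
```

apply_moves --pt "0 0 0" --pt "0 0 -0.3" --pt "0 0 -0.8" --pt "0 0 -0.9" --pt "0 0 -0.9" --turn '[0,0,0,0,0]' --fingers '[0.1,0.1,0.1,0.1,0.1]'

```text
clock: 18.68
tool_pos: [0.5977, -0.3029, 0.1208]
ee_rot: [-180.0, -0.0, 121.2]
ft_force: [0.2, -0.8, -1.0]
width: 0.0167
grip_force: 39.1
```

apply_moves --pt "0 0 0" --pt "0 0 0" --pt "0 0 0" --pt "0 0 0" --pt "0 0 0" --turn '[0.87,0.87,0.87,0.87,0.87]' --fingers '[0.1,0.1,0.1,0.1,0.1]'

```text
clock: 19.1
tool_pos: [0.5983, -0.3033, 0.1201]
ee_rot: [180.0, 0.0, 94.9]
ft_force: [0.2, -0.2, -1.1]
width: 0.0165
grip_force: 39.1
```

```bash
python3 - <<'E'
from h import *
a=np.radians(5.2); ex=np.array([np.cos(a),np.sin(a)])
t=np.array([579.5,-10.5])-70*ex; print(t)
go(*t,14.5,95.2)
E
```

```text
[509.7880921  -16.84428061]
now units [ 7.32 -1.6   2.64]
after units [ 7.33 -1.55  2.64]
turn -0.06 pos [ 598.3 -303.3  120.1] yaw 94.9 w 0.016499290123783063 q6 52.011063182803476 F [ 0.2 -0.2 -1.1] t 19.1
```

apply_moves --pt "0.81 -0.175 0" --pt "0.81 -0.175 0" --pt "0.81 -0.175 0" --pt "0.81 -0.175 0" --pt "0.81 -0.175 0" --turn '[-0.06,0,0,0,0]' --fingers '[0.1,0.1,0.1,0.1,0.1]'

```text
clock: 19.52
tool_pos: [0.5475, -0.1441, 0.1199]
ee_rot: [180.0, 0.0, 95.5]
ft_force: [0.8, 0.9, -0.5]
width: 0.0162
grip_force: 39.2
```

apply_moves --pt "0.81 -0.175 0" --pt "0.81 -0.175 0" --pt "0.81 -0.175 0" --pt "0.81 -0.175 0" --pt "0 0 0" --turn '[0,0,0,0,0]' --fingers '[0.1,0.1,0.1,0.1,0.1]'

```text
clock: 19.93
tool_pos: [0.5053, -0.0143, 0.1198]
ee_rot: [-179.9, -0.1, 95.7]
ft_force: [0.4, 0.9, -0.1]
width: 0.0164
grip_force: 39.2
```

apply_moves --pt "0 0 0.5" --pt "0 0 0.5" --pt "0 0 0.5" --pt "0 0 0" --pt "0 0 0" --turn '[0,0,0,0,0]' --fingers '[0.1,0.1,0.1,0.1,0.1]'

```text
clock: 20.35
tool_pos: [0.5074, -0.019, 0.0592]
ee_rot: [-179.9, -0.0, 95.5]
ft_force: [0.3, 0.9, 0.5]
width: 0.0164
grip_force: 39.2
```

```bash
python3 - <<'E'
from h import *
go(509.8,-16.8,14.5,95.2)
E
```

```text
now units [0.05 0.07 1.12]
after units [0.05 0.07 1.12]
turn 0.05 pos [507.4 -19.   59.2] yaw 95.5 w 0.016382352900978284 q6 74.12350140645233 F [0.3 0.9 0.5] t 20.35
```

apply_moves --pt "0.05 0.07 0.5" --pt "0 0 0.4" --pt "0 0 0.17" --pt "0 0 0.05" --pt "0 0 0" --turn '[0,0,0,0,0]' --fingers '[0.1,0.1,0.1,0.1,0.1]'

```text
clock: 20.77
tool_pos: [0.5108, -0.0168, 0.015]
ee_rot: [180.0, 0.0, 95.5]
ft_force: [-0.3, -0.1, -0.2]
width: 0.0163
grip_force: 39.2
```

apply_moves --pt "0 0 0" --pt "0 0 0" --pt "0 0 0" --pt "0 0 0" --pt "0 0 0" --turn '[0,0,0,0,0]' --fingers '[0.1,0.4,0.4,0.4,0.4]'

```text
clock: 21.18
tool_pos: [0.5107, -0.0167, 0.0144]
ee_rot: [180.0, 0.0, 95.5]
ft_force: [-0.1, 0.3, -0.1]
width: 0.0341
grip_force: 0.0
```

apply_moves --pt "0 0 -0.4" --pt "0 0 -0.7" --pt "0 0 -0.8" --pt "0 0 -0.8" --pt "0 0 -0.8" --turn '[0,0,0,0,0]' --fingers '[0.4,0.4,0.4,0.4,0.4]'

```text
clock: 21.6
tool_pos: [0.5101, -0.0166, 0.1557]
ee_rot: [-180.0, -0.0, 95.5]
ft_force: [1.1, -0.7, 0.2]
width: 0.0342
grip_force: 0.0
```

apply_moves --pt "0 0 0" --pt "0 0 0" --pt "0 0 0" --pt "0 0 0" --pt "0 0 0" --turn '[-0.95,-0.95,-0.95,-0.95,-0.95]' --fingers '[0.4,0.4,0.4,0.4,0.4]'

```text
clock: 22.02
tool_pos: [0.5104, -0.0166, 0.1543]
ee_rot: [180.0, 0.0, 124.3]
ft_force: [-1.2, 1.5, 0.4]
width: 0.0342
grip_force: 0.0
```

apply_moves --pt "0 0 0" --pt "0 0 0" --pt "0 0 0" --pt "0 0 0" --pt "0 0 0" --turn '[-0.95,-0.95,-0.95,-0.95,-0.95]' --fingers '[0.4,0.4,0.4,0.4,0.4]'

```text
clock: 22.43
tool_pos: [0.5104, -0.0166, 0.1542]
ee_rot: [-180.0, -0.0, 152.8]
ft_force: [0.1, 0.3, 0.4]
width: 0.034
grip_force: 0.0
```

apply_moves --pt "0 0 0" --pt "0 0 0" --pt "0 0 0" --pt "0 0 0" --pt "0 0 0" --turn '[-0.95,-0.95,-0.95,-0.95,-0.95]' --fingers '[0.4,0.4,0.4,0.4,0.4]'

```text
clock: 22.85
tool_pos: [0.5103, -0.0166, 0.1542]
ee_rot: [-180.0, -0.0, -178.7]
ft_force: [-0.1, -0.1, -0.0]
width: 0.0343
grip_force: 0.0
```

apply_moves --pt "0 0 0" --pt "0 0 0" --pt "0 0 0" --pt "0 0 0" --pt "0 0 0" --turn '[-0.95,-0.95,-0.95,-0.95,-0.95]' --fingers '[0.4,0.4,0.4,0.4,0.4]'

```text
clock: 23.27
tool_pos: [0.5104, -0.0166, 0.1542]
ee_rot: [180.0, -0.0, -150.2]
ft_force: [0.1, 1.0, 0.3]
width: 0.0343
grip_force: 0.0
```

apply_moves --pt "0 0 0" --pt "0 0 0" --pt "0 0 0" --pt "0 0 0" --pt "0 0 0" --turn '[-0.95,-0.95,-0.95,-0.95,-0.95]' --fingers '[0.4,0.4,0.4,0.4,0.4]'

```text
clock: 23.68
tool_pos: [0.5104, -0.0166, 0.1541]
ee_rot: [180.0, -0.0, -121.7]
ft_force: [0.0, -0.3, -0.2]
width: 0.0341
grip_force: 0.0
```

```bash
python3 - <<'E'
from h import *
go(491,-367,110,239)
E
```

```text
now units [ 7.7  -4.19  1.1 ]
after units [ 7.76 -4.1   1.1 ]
turn -0.12 pos [510.4 -16.6 154.1] yaw -121.7 w 0.03411143485310962 q6 -68.34586644843571 F [ 0.  -0.3 -0.2] t 23.6833
```

apply_moves --pt "0.775 -0.41 0" --pt "0.775 -0.41 0" --pt "0.775 -0.41 0" --pt "0.775 -0.41 0" --pt "0.775 -0.41 0" --turn '[-0.12,0,0,0,0]' --fingers '[0.4,0.4,0.4,0.4,0.4]'

```text
clock: 24.1
tool_pos: [0.4992, -0.1932, 0.1543]
ee_rot: [-180.0, 0.0, -121.3]
ft_force: [1.0, -0.1, -0.3]
width: 0.0341
grip_force: 0.0
```

apply_moves --pt "0.775 -0.41 0" --pt "0.775 -0.41 0" --pt "0.775 -0.41 0" --pt "0.775 -0.41 0" --pt "0.775 -0.41 0" --turn '[0,0,0,0,0]' --fingers '[0.4,0.4,0.4,0.4,0.4]'

```text
clock: 24.52
tool_pos: [0.4886, -0.3684, 0.1542]
ee_rot: [180.0, 0.0, -121.3]
ft_force: [1.5, 0.8, -0.3]
width: 0.0339
grip_force: 0.0
```

apply_moves --pt "0 0 0.5" --pt "0 0 0.5" --pt "0 0 0.5" --pt "0 0 0" --pt "0 0 0" --turn '[0,0,0,0,0]' --fingers '[0.4,0.4,0.4,0.4,0.4]'

```text
clock: 24.93
tool_pos: [0.4885, -0.3661, 0.0936]
ee_rot: [179.9, 0.0, -121.3]
ft_force: [0.6, 0.3, 1.0]
width: 0.0342
grip_force: 0.0
```

```bash
python3 - <<'E'
from h import *
go(491,-367,40,239)
snap('scene','f1',(80,120,400,320),2.5)
E
```

```text
now units [-0.01 -0.07  1.34]
after units [-0.01 -0.07  1.34]
turn -0.05 pos [ 488.5 -366.1   93.6] yaw -121.3 w 0.03422209692148017 q6 -102.41671551058828 F [0.6 0.3 1. ] t 24.9333
```

View pics/f1.png

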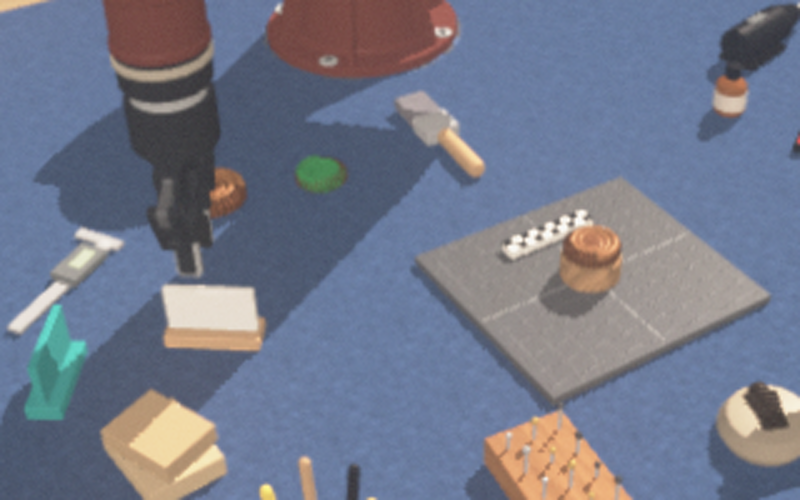

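```bash
python3 - <<'E'
from h import *
C=lambda x,y:[80+x/2.5,120+y/2.5]
print(plane("scene",[C(164,287),C(257,290)],.06)*1000)   # panel top edge ends, near face
print(plane("scene",[C(163,348),C(263,349)],.0)*1000)    # foot bottom front corners
E
```

```text
[[ 468.60100122 -394.39688211]
 [ 512.06574015 -319.73984725]]
[[ 480.09167465 -408.30115926]
 [ 524.32783353 -325.11414541]]
```

apply_moves --pt "-0.1 0.02 0.5" --pt "0 0 0.5" --pt "0 0 0.35" --pt "0 0 0.05" --pt "0 0 0" --turn '[-0.1,0,0,0,0]' --fingers '[0.4,0.4,0.4,0.4,0.4]'

```text
clock: 25.4
tool_pos: [0.4908, -0.3629, 0.0388]
ee_rot: [-180.0, -0.0, -120.7]
ft_force: [-0.4, 0.3, 1.1]
width: 0.0345
grip_force: 0.0
```

apply_moves --pt "0 0 0" --pt "0 0 0" --pt "0 0 0" --pt "0 0 0" --pt "0 0 0" --turn '[0,0,0,0,0]' --fingers '[0,0,0,0,0]'

```text
clock: 25.82
tool_pos: [0.4908, -0.3631, 0.0388]
ee_rot: [-179.9, -0.0, -120.7]
ft_force: [-1.0, -0.2, 3.0]
width: 0.0072
grip_force: 43.9
```

apply_moves --pt "0 0 0" --pt "0 0 0" --pt "0 0 -0.2" --pt "0 0 -0.5" --pt "0 0 -0.8" --turn '[0,0,0,0,0]' --fingers '[0,0,0,0,0]'

```text
clock: 26.23
tool_pos: [0.4888, -0.3613, 0.0964]
ee_rot: [179.7, 0.1, -120.7]
ft_force: [0.0, -1.5, -0.9]
width: 0.0067
grip_force: 43.3
```

apply_moves --pt "0 0 -0.8" --pt "0 0 -0.8" --pt "0 0 -0.2" --pt "0 0 0" --pt "0 0 0" --turn '[0,0.9,0.9,0.9,0.9]' --fingers '[0,0,0,0,0]'

```text
clock: 26.65
tool_pos: [0.4909, -0.3632, 0.1717]
ee_rot: [-179.9, 0.0, -142.6]
ft_force: [-0.1, 0.2, -1.2]
width: 0.0071
grip_force: 43.3
```

apply_moves --pt "0 0 0" --pt "0 0 0" --pt "0 0 0" --pt "0 0 0" --pt "0 0 0" --turn '[0.9,0.9,0.9,0.9,0.9]' --fingers '[0,0,0,0,0]'

```text
clock: 27.07
tool_pos: [0.4904, -0.3628, 0.1704]
ee_rot: [180.0, -0.0, -169.6]
ft_force: [-0.7, -0.4, -0.2]
width: 0.0068
grip_force: 43.3
```

```bash
python3 - <<'E'
from h import *
a=np.radians(5.2); ey=np.array([-np.sin(a),np.cos(a)])
t=np.array([579.5,-10.5])-78*ey; print(t)
go(*t,50,185.2); print(robot.state()["grip_force"])
snap('scene','g1',(80,80,320,280),2.5)
E
```

```text
[586.56934126 -88.17898309]
now units [-3.61  6.32  3.01]
after units [-3.02  6.62  3.01]
turn 0.87 pos [ 490.4 -362.8  170.4] yaw -169.6 w 0.006833475576043691 q6 -53.79685636292478 F [-0.7 -0.4 -0.2] t 27.0667
43.344964385032654
```

View pics/g1.png

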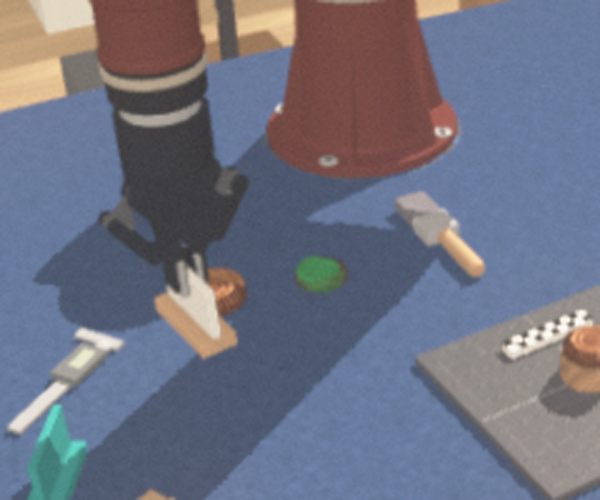

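apply_moves --pt "0 0 0" --pt "-0.33 0.73 0" --pt "-0.33 0.73 0" --pt "-0.33 0.73 0" --pt "-0.33 0.73 0" --turn '[0.87,0,0,0,0]' --fingers '[0,0,0,0,0]'

```text
clock: 27.53
tool_pos: [0.532, -0.2404, 0.1703]
ee_rot: [180.0, -0.0, -174.4]
ft_force: [0.9, 0.7, -1.4]
width: 0.0071
grip_force: 43.3
```

apply_moves --pt "-0.33 0.73 0" --pt "-0.33 0.73 0" --pt "-0.33 0.73 0" --pt "-0.33 0.73 0" --pt "-0.33 0.73 0" --turn '[0,0,0,0,0]' --fingers '[0,0,0,0,0]'

```text
clock: 27.95
tool_pos: [0.5839, -0.0883, 0.1705]
ee_rot: [-180.0, 0.0, -174.4]
ft_force: [-0.1, -0.7, -1.6]
width: 0.0072
grip_force: 43.3
```

apply_moves --pt "0 0 0.3" --pt "0 0 0.6" --pt "0 0 0.6" --pt "0 0 0.3" --pt "0 0 0" --turn '[0,0,0,0,0]' --fingers '[0,0,0,0,0]'

```text
clock: 28.37
tool_pos: [0.5816, -0.0892, 0.0955]
ee_rot: [179.9, -0.3, -174.4]
ft_force: [0.1, -0.5, -0.7]
width: 0.0071
grip_force: 43.3
```

```bash
python3 - <<'E'
from h import *
go(586.5,-88.2,49,185.2)
E
```

```text
now units [-0.12  0.01  1.16]
after units [-0.12  0.01  1.16]
turn 0.07 pos [581.6 -89.2  95.5] yaw -174.4 w 0.007072015527301588 q6 -21.456375201701935 F [ 0.1 -0.5 -0.7] t 28.3667
```

apply_moves --pt "-0.12 0 0.5" --pt "0 0 0.4" --pt "0 0 0.2" --pt "0 0 0.06" --pt "0 0 0" --turn '[0.07,0,0,0,0]' --fingers '[0,0,0,0,0]'

```text
clock: 28.78
tool_pos: [0.5884, -0.0895, 0.052]
ee_rot: [180.0, -0.0, -174.9]
ft_force: [0.4, 0.9, -0.4]
width: 0.0071
grip_force: 43.4
```

apply_moves --pt "0 0 0.02" --pt "0 0 0" --pt "0 0 0" --pt "0 0 0" --pt "0 0 0" --turn '[0,0,0,0,0]' --fingers '[0,0,0.1,0.2,0.25]'

```text
clock: 29.2
tool_pos: [0.5888, -0.0896, 0.0514]
ee_rot: [-180.0, 0.0, -174.9]
ft_force: [-0.0, 0.6, -0.7]
width: 0.0217
grip_force: 0.0
```

apply_moves --pt "0 0 0" --pt "0 0 -0.3" --pt "0 0 -0.8" --pt "0 0 -0.9" --pt "0 0 -0.9" --turn '[0,0,0,0,0]' --fingers '[0.25,0.25,0.25,0.25,0.25]'

```text
clock: 29.62
tool_pos: [0.5878, -0.0893, 0.168]
ee_rot: [180.0, -0.1, -174.9]
ft_force: [1.3, 0.5, -0.2]
width: 0.0215
grip_force: 0.0
```

apply_moves --pt "0 0 0" --pt "0 0 0" --pt "0 0 0" --pt "0 0 0" --pt "0 0 0" --turn '[-1,-1,-1,-1,-1]' --fingers '[0.8,0.8,0.8,0.8,0.8]'

```text
clock: 30.03
tool_pos: [0.5884, -0.0894, 0.1671]
ee_rot: [-180.0, 0.0, -144.6]
ft_force: [-0.3, 0.5, 0.0]
width: 0.0682
grip_force: 0.0
```

```bash
python3 - <<'E'
from h import *
go(497.5,350.8,5,218)
E
```

```text
now units [-4.52 10.29  4.05]
after units [-4.99 10.07  4.05]
turn -0.44 pos [588.4 -89.4 167.1] yaw -144.6 w 0.06823749153262518 q6 -51.04755669277969 F [-0.3  0.5  0. ] t 30.0333
```

apply_moves --pt "0 0 0" --pt "-0.415 0.84 0" --pt "-0.415 0.84 0" --pt "-0.415 0.84 0" --pt "-0.415 0.84 0" --turn '[-0.44,0,0,0,0]' --fingers '[0.8,0.8,0.8,0.8,0.8]'

```text
clock: 30.45
tool_pos: [0.5582, 0.0587, 0.167]
ee_rot: [-180.0, 0.0, -142.3]
ft_force: [0.7, 0.5, -0.4]
width: 0.0677
grip_force: 0.0
```

apply_moves --pt "-0.415 0.84 0" --pt "-0.415 0.84 0" --pt "-0.415 0.84 0" --pt "-0.415 0.84 0" --pt "-0.415 0.84 0" --turn '[0,0,0,0,0]' --fingers '[0.8,0.8,0.8,0.8,0.8]'

```text
clock: 30.87
tool_pos: [0.521, 0.2429, 0.1672]
ee_rot: [-180.0, 0.0, -142.3]
ft_force: [0.8, -0.3, 0.4]
width: 0.0681
grip_force: 0.0
```

apply_moves --pt "-0.415 0.84 0.3" --pt "-0.415 0.84 0.5" --pt "-0.415 0.84 0.5" --pt "0 0 0.5" --pt "0 0 0" --turn '[0,0,0,0,0]' --fingers '[0.8,0.8,0.8,0.8,0.8]'

```text
clock: 31.28
tool_pos: [0.4967, 0.3506, 0.0919]
ee_rot: [179.9, -0.3, -142.1]
ft_force: [-1.2, -1.3, -0.3]
width: 0.0684
grip_force: 0.0
```

```bash
python3 - <<'E'
from h import *
go(497.5,350.8,4,218)
im=snap('top','h1',(60,110,460,330),2)
f=lambda h:(h[...,0]<25)&(h[...,1]>70)&(h[...,2]>60)
print(blob(im,(200,150,290,240),.044,f)[:3])
nb=lambda h:~((h[...,0]>95)&(h[...,0]<130)&(h[...,1]>70))
print(blob(im,(60,195,125,255),.008,nb)[:3])
E
```

```text
now units [-0.02 -0.01  2.2 ]
after units [-0.02 -0.01  2.2 ]
turn -0.02 pos [496.7 350.6  91.9] yaw -142.1 w 0.06844176505930075 q6 -9.563366033015924 F [-1.2 -1.3 -0.3] t 31.2833
(array([574.5, -10.1]), array([58.1, 65.1]), -4.5)
(array([533.4, 382.1]), array([ 94.4, 163.2]), 61.9)
```

View pics/h1.png

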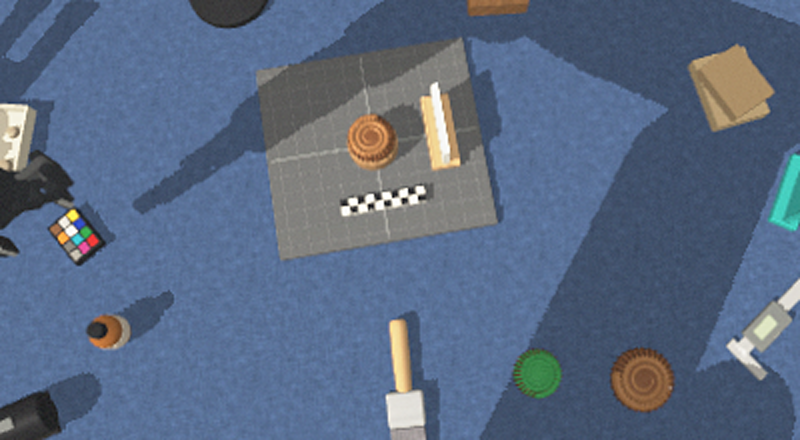

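The ammonite, ring (372,140), bar (383,200) and reflector (440,128) look right. Now the card at (77,236).

apply_moves --pt "0 0 0.7" --pt "0 0 0.7" --pt "0 0 0.5" --pt "0 0 0.25" --pt "0 0 0" --turn '[0,0,0,0,0]' --fingers '[0.8,0.8,0.8,0.8,0.8]'

```text
clock: 31.75
tool_pos: [0.4994, 0.3485, 0.0088]
ee_rot: [180.0, -0.1, -142.4]
ft_force: [-0.6, 0.2, 0.3]
width: 0.0685
grip_force: 0.0
```

apply_moves --pt "0 0 0" --pt "0 0 0" --pt "0 0 0" --pt "0 0 0" --pt "0 0 0" --turn '[0,0,0,0,0]' --fingers '[0.3,0.3,0.3,0.3,0.3]'

```text
clock: 32.17
tool_pos: [0.5011, 0.3509, 0.0119]
ee_rot: [-180.0, 0.2, -142.3]
ft_force: [-1.8, -0.3, 8.2]
width: 0.0259
grip_force: 4.2
```

apply_moves --pt "0 0 0" --pt "0 0 -0.3" --pt "0 0 -0.9" --pt "0 0 -0.9" --pt "0 0 -0.9" --turn '[0,0,0,0,0]' --fingers '[0.3,0.3,0.3,0.3,0.3]'

```text
clock: 32.58
tool_pos: [0.4994, 0.3498, 0.1324]
ee_rot: [-180.0, 0.0, -142.3]
ft_force: [1.0, 0.8, 0.5]
width: 0.0254
grip_force: 0.0
```

apply_moves --pt "0 0 0" --pt "0 0 0" --pt "0 0 0" --pt "0 0 0" --pt "0 0 0" --turn '[0.9,0.9,0.9,0.9,0.9]' --fingers '[0.3,0.3,0.3,0.3,0.3]'

```text
clock: 33.0
tool_pos: [0.4999, 0.3501, 0.1314]
ee_rot: [180.0, 0.1, -169.6]
ft_force: [-0.2, -0.2, 0.3]
width: 0.0258
grip_force: 0.0
```

```bash
python3 - <<'E'
from h import *
a=np.radians(5.2); ey=np.array([-np.sin(a),np.cos(a)])
t=np.array([579.5,-10.5])+82*ey; print(t)
go(*t,15,185.2)
E
```

```text
[572.06812842  71.16252069]
now units [-0.51 -7.18  2.91]
after units [-1.16 -7.11  2.91]
turn 0.87 pos [499.9 350.1 131.4] yaw -169.6 w 0.025795287257938487 q6 17.699184504677135 F [-0.2 -0.2  0.3] t 33.0
```

Missed: the fingers were about 8 mm too high and slid over the top. I'll look again, then retry lower.

apply_moves --pt "0 0 0" --pt "0 0 0" --pt "0 0 0" --pt "0 0 0" --pt "0 0 0" --turn '[-0.9,-0.9,-0.9,-0.9,-0.9]' --fingers '[0.8,0.8,0.8,0.8,0.8]'

```text
clock: 33.42
tool_pos: [0.4999, 0.3501, 0.1312]
ee_rot: [-180.0, 0.1, -142.0]
ft_force: [-0.6, 0.2, -0.5]
width: 0.0684
grip_force: 0.0
```

```bash
python3 - <<'E'
from h import *
im=snap('top','i1',(50,150,180,270),4.5)
go(497.5,350.8,4,218)
E
```

```text
now units [0.04 0.05 3.18]
after units [0.04 0.05 3.18]
turn 0.06 pos [499.9 350.1 131.2] yaw -141.6 w 0.06807179365841436 q6 -10.212132297702238 F [ 0.6 -0.5  1.2] t 33.4667
```

View pics/i1.png

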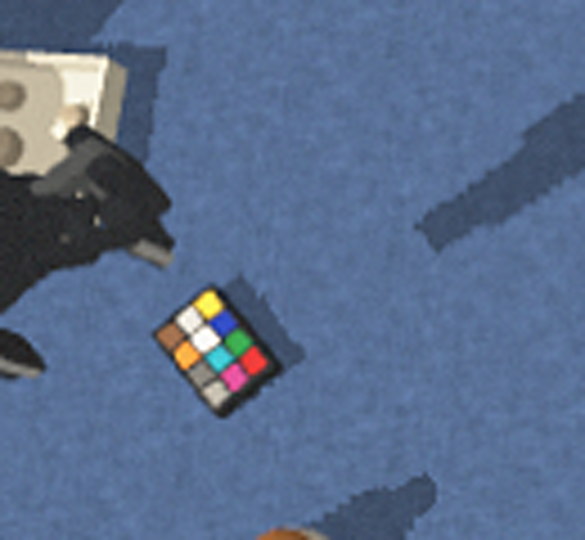

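```bash
python3 - <<'E'
from h import *
w=plane("top",[[50+x/4.5,150+y/4.5] for x,y in[(213,287),(283,370),(224,416),(153,335)]],.011)*1000
d=w[0]-w[1]; print(w,w.mean(0),np.degrees(np.arctan2(d[1],d[0])))
go(*w.mean(0),2,218)
E
```

```text
[[530.21066918 350.97723501]
 [482.68403775 312.63215402]
 [460.67895215 343.96212175]
 [506.73020079 383.09210523]] [495.07596496 347.665904  ] 38.8970236480545
now units [0.13 0.03 3.23]
after units [0.13 0.03 3.23]
turn 0.06 pos [499.9 350.1 131.2] yaw -141.6 w 0.06807179365841436 q6 -10.212132297702238 F [ 0.6 -0.5  1.2] t 33.4667
```

apply_moves --pt "0.11 0.03 0.8" --pt "0 0 0.8" --pt "0 0 0.8" --pt "0 0 0.5" --pt "0 0 0.3" --turn '[0,0,0,0,0]' --fingers '[0.8,0.8,0.8,0.8,0.8]'

```text
clock: 33.88
tool_pos: [0.4944, 0.3476, 0.0001]
ee_rot: [180.0, -0.1, -142.4]
ft_force: [-1.1, -1.0, -0.0]
width: 0.0683
grip_force: 0.0
```

apply_moves --pt "0 0 0" --pt "0 0 0" --pt "0 0 0" --pt "0 0 0" --pt "0 0 0" --turn '[0,0,0,0,0]' --fingers '[0.8,0.8,0.8,0.8,0.8]'

```text
clock: 34.3
tool_pos: [0.4964, 0.3487, 0.0031]
ee_rot: [-180.0, 0.1, -142.3]
ft_force: [-0.1, -0.2, -0.3]
width: 0.0686
grip_force: 0.0
```

apply_moves --pt "0 0 0.06" --pt "0 0 0" --pt "0 0 0" --pt "0 0 0" --pt "0 0 0" --turn '[0,0,0,0,0]' --fingers '[0.8,0.3,0.3,0.3,0.3]'

```text
clock: 34.72
tool_pos: [0.4956, 0.3483, -0.0004]
ee_rot: [180.0, 0.0, -142.3]
ft_force: [-1.1, -0.2, 4.0]
width: 0.0405
grip_force: 40.9
```

apply_moves --pt "0 0 0" --pt "0 0 0" --pt "0 0 -0.3" --pt "0 0 -0.9" --pt "0 0 -0.9" --turn '[0,0,0,0,0]' --fingers '[0.3,0.3,0.3,0.3,0.3]'

```text
clock: 35.13
tool_pos: [0.494, 0.3474, 0.0833]
ee_rot: [180.0, -0.2, -142.3]
ft_force: [1.4, -0.6, -1.2]
width: 0.0413
grip_force: 40.8
```

Grasped. I lift it, turn it and carry it over.

apply_moves --pt "0 0 -0.7" --pt "0 0 -0.5" --pt "0 0 0" --pt "0 0 0" --pt "0 0 0" --turn '[0,0.9,0.9,0.9,0.9]' --fingers '[0.3,0.3,0.3,0.3,0.3]'

```text
clock: 35.55
tool_pos: [0.4956, 0.3483, 0.1325]
ee_rot: [180.0, 0.1, -164.2]
ft_force: [0.7, -0.2, 0.1]
width: 0.0408
grip_force: 40.9
```

apply_moves --pt "0 0 0" --pt "0 0 0" --pt "0 0 0" --pt "0 0 0" --pt "0 0 0" --turn '[0.9,0.9,0,0,0]' --fingers '[0.3,0.3,0.3,0.3,0.3]'

```text
clock: 35.97
tool_pos: [0.4954, 0.3482, 0.1315]
ee_rot: [-180.0, 0.0, -174.5]
ft_force: [-0.3, -0.4, -0.5]
width: 0.0407
grip_force: 40.9
```

```bash
python3 - <<'E'
from h import *
go(572,71.2,10.5,186)
E
```

```text
now units [-1.24 -7.08  3.03]
after units [-1.18 -7.09  3.03]
turn -0.09 pos [495.4 348.2 131.5] yaw -174.5 w 0.040670196864927996 q6 22.704250610840752 F [-0.3 -0.4 -0.5] t 35.9667
```

apply_moves --pt "-0.14 -0.79 0" --pt "-0.14 -0.79 0" --pt "-0.14 -0.79 0" --pt "-0.14 -0.79 0" --pt "-0.14 -0.79 0" --turn '[0,0,0,0,0]' --fingers '[0.3,0.3,0.3,0.3,0.3]'

```text
clock: 36.38
tool_pos: [0.5381, 0.1921, 0.1315]
ee_rot: [180.0, 0.0, -174.5]
ft_force: [0.3, 0.1, -0.4]
width: 0.0409
grip_force: 40.9
```

apply_moves --pt "-0.14 -0.79 0" --pt "-0.14 -0.79 0" --pt "-0.14 -0.79 0" --pt "-0.12 -0.76 0" --pt "0 0 0" --turn '[0,0,0,0,0]' --fingers '[0.3,0.3,0.3,0.3,0.3]'

```text
clock: 36.8
tool_pos: [0.5726, 0.066, 0.1315]
ee_rot: [-179.9, 0.1, -174.8]
ft_force: [-0.3, 0.1, -1.1]
width: 0.0412
grip_force: 40.9
```

apply_moves --pt "0 0 0.6" --pt "0 0 0.6" --pt "0 0 0.6" --pt "0 0 0.2" --pt "0 0 0" --turn '[0,0,0,0,0]' --fingers '[0.3,0.3,0.3,0.3,0.3]'

```text
clock: 37.22
tool_pos: [0.5692, 0.0711, 0.0495]
ee_rot: [180.0, -0.2, -174.6]
ft_force: [0.2, 0.8, -0.4]
width: 0.0409
grip_force: 40.9
```

apply_moves --pt "0 0 0" --pt "0 0 0" --pt "0 0 0" --pt "0 0 0" --pt "0 0 0" --turn '[0,0,0,0,0]' --fingers '[0.3,0.3,0.3,0.3,0.3]'

```text
clock: 37.63
tool_pos: [0.5716, 0.0709, 0.0521]
ee_rot: [-180.0, 0.1, -174.7]
ft_force: [0.3, -0.0, -0.5]
width: 0.0402
grip_force: 40.9
```

```bash
python3 - <<'E'
from h import *
go(572,71.2,10.5,185.5)
E
```

```text
now units [-0.01  0.01  1.04]
after units [-0.01  0.01  1.04]
turn -0.03 pos [571.6  70.9  52.1] yaw -174.7 w 0.040201872747225 q6 -5.523959897567741 F [ 0.3 -0.  -0.5] t 37.6333
```

apply_moves --pt "0 0 0.4" --pt "0 0 0.4" --pt "0 0 0.18" --pt "0 0 0.05" --pt "0 0 0" --turn '[0,0,0,0,0]' --fingers '[0.3,0.3,0.3,0.3,0.3]'

```text
clock: 38.05
tool_pos: [0.5706, 0.0708, 0.0101]
ee_rot: [180.0, -0.1, -174.7]
ft_force: [-0.6, -0.2, -0.4]
width: 0.0411
grip_force: 41.0
```

apply_moves --pt "0 0 0" --pt "0 0 0" --pt "0 0 0" --pt "0 0 0" --pt "0 0 0" --turn '[0,0,0,0,0]' --fingers '[0.3,0.5,0.65,0.65,0.65]'

```text
clock: 38.47
tool_pos: [0.5713, 0.0708, 0.0103]
ee_rot: [-180.0, 0.0, -174.7]
ft_force: [-0.8, 0.3, 0.3]
width: 0.0554
grip_force: 0.0
```

apply_moves --pt "0 0 0" --pt "0 0 -0.4" --pt "0 0 -0.9" --pt "0 0 -0.9" --pt "0 0 -0.9" --turn '[0,0,0,0,0]' --fingers '[0.65,0.65,0.65,0.65,0.65]'

```text
clock: 38.88
tool_pos: [0.5705, 0.0708, 0.1353]
ee_rot: [180.0, -0.1, -174.7]
ft_force: [0.6, 0.4, 0.3]
width: 0.056
grip_force: 0.0
```

apply_moves --pt "0.14 0.79 0" --pt "0.14 0.79 0" --pt "0.14 0.79 0" --pt "0.14 0.79 0" --pt "0.14 0.79 0" --turn '[0,0,0,0,0]' --fingers '[0.65,0.65,0.65,0.65,0.65]'

```text
clock: 39.3
tool_pos: [0.528, 0.2269, 0.1343]
ee_rot: [180.0, 0.0, -174.7]
ft_force: [0.7, 0.6, -0.0]
width: 0.0555
grip_force: 0.0
```

apply_moves --pt "0.14 0.79 0" --pt "0.14 0.79 0" --pt "0.14 0.79 0" --pt "0.14 0.79 0" --pt "0 0 0" --turn '[0,0,0,0,0]' --fingers '[0.65,0.65,0.65,0.65,0.65]'

```text
clock: 39.72
tool_pos: [0.4927, 0.3542, 0.1341]
ee_rot: [179.9, 0.0, -174.4]
ft_force: [-0.5, -0.5, 0.8]
width: 0.0555
grip_force: 0.0
```

```bash
python3 - <<'E'
from h import *
im=snap('top','j1',(180,110,320,250),4.2)
E
```

```text
(no output)
```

View pics/j1.png

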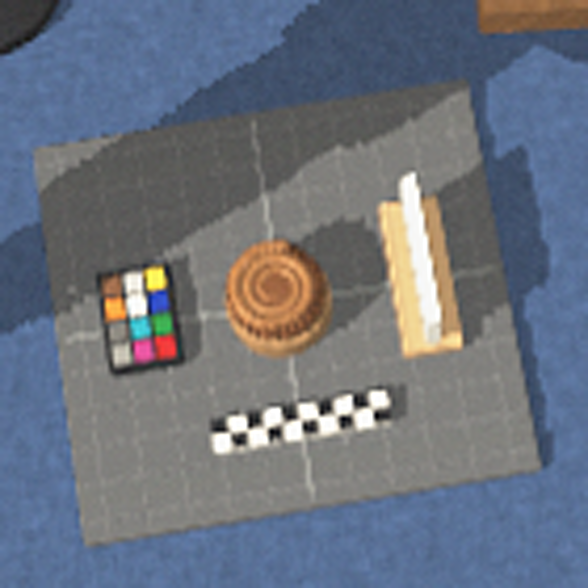

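```bash
python3 - <<'E'
from h import *
a=np.radians(5.2);R=np.array([[np.cos(a),np.sin(a)],[-np.sin(a),np.cos(a)]])
B=lambda P,z:(plane("top",[[180+x/4.2,110+y/4.2] for x,y in P],z)*1000-[580,-10.1])@R.T
def rep(n,P,z,i,j):
    w=B(P,z); d=w[i]-w[j]; print(n,w.mean(0).round(1),"dir",np.degrees(np.arctan2(d[1],d[0])).round(1))
rep("bar",[(209,431),(387,387),(392,412),(215,455)],.02,0,1)
rep("card",[(97,272),(168,262),(184,358),(115,375)],.021,0,3)
rep("refl",[(379,203),(437,196),(463,346),(404,355)],.022,1,2)
rep("coil",[(274,285),(274,286)],.054,0,1)
rep("ringbottom mid sil",[(226,295),(331,300)],.03,0,1)
E
```

```text
bar [-72.6  -1.8] dir 94.5
card [ 2.3 78. ] dir 2.1
refl [ -0.2 -82.1] dir -0.6
coil [-2.7 -0.1] dir -8.7
ringbottom mid sil [-2.6 -0.7] dir 77.4
```

```bash
python3 -c "
from rig import robot
print(robot.sign_off())"
```

```text
the job is handed in; nothing more can be done
None
```

The ammonite set-up is finished and handed in at about 40 s of the 131 s allowed. The last picture showed every piece within the stated limits, with the ammonite coil up on the centred ring and nothing knocked over.

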